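# Gauge a pen barrel with the slipping thimble

## Task

Lay the pen in the channel of the bench thickness gauge and slide it lengthwise under the spindle until its end meets the channel's end stop, then let go. Then turn the knurled thimble on top clockwise until its clutch slips, so that the pen is clamped at the gauge's own pressure; stop soon after it begins to slip, because the clutch slips only a quarter turn before it locks and crushes the pen. Leave the pen clamped and the stamps, tape roll, eraser and stapler where they are.

Things in the scene. Friction and masses are not known exactly. Their poses are not given: they have to be found in the camera images.
- gauge: grey bench thickness gauge, fixed to the table: base 100 x 96 mm, 14 mm high, a column at its +x side and a head (36 mm wide in y, x from -24 to +62 mm, z from 68 to 86 mm) that reaches over the channel. Origin on the table under the screw axis; z up. On that axis the head carries the thimble on top and the spindle below
- spindle_guide (a point): fixed point on the screw axis at the head's underside, 68 mm above the table, where the steel spindle (10 mm across) comes out. The spindle's face starts 43.5 to 62 mm above the table (not reported) and goes down 5 mm per rad of thimble turn, so 0.7 to 4.4 rad are needed to touch the pen
- thimble_top (a point): centre of the thimble's top face, 121.5 mm above the table, yaw turning with it: an upright knurled aluminium cylinder, 32 mm across, 31 mm high. It stays at its height. Clockwise from above lowers the spindle: 0.15 N m running free; on the pen its clutch slips at 0.28 N m (26 N on the pen); after 1.6 rad of slip it locks solid and crushes. Let go, all stays as it is
- channel: aluminium channel, part of the gauge, in which the pen lies along y; origin and axes are the gauge's. Floor 30 mm above the table, 15 mm wide between 6 mm high lips (tops 36 mm above the table). Open above except under the spindle and head (y from -18 to +18 mm), so the pen goes in from the +y end
- channel_stop (a point): middle of the foot of the end stop's face, on the channel floor at the channel's y = -20 mm; the stop is 18 mm high
- channel_mouth (a point): middle of the channel floor at y = +55 mm, where the straight lips end; from there to y = +70 mm the floor goes on and the lips flare outward to about 24 mm apart
- pen: slim rollerball pen lying by itself on the open table, 10 mm thick and wide (a small clip stands 2 mm proud), its long axis along its y; origin at the underside. The barrel that can touch things runs from y = -52 to y = +66 mm; mass about 20 g
- pen_end_a (a point): the pen's end at its y = -52 mm, at half its thickness
- pen_end_b (a point): the pen's end at its y = +66 mm, at half its thickness
- stamp_red: bystander: rubber stamp, 24 x 36 mm wooden foot with a turned handle, 66 mm high; origin at the underside
- stamp_blue: bystander: a second such rubber stamp; origin at the underside
- tape_roll: bystander: roll of paper tape, 48 mm across, 15 mm high; origin at the underside
- eraser: bystander: eraser in a card sleeve, 21 x 45 x 12 mm; origin at the underside
- stapler: bystander: desk stapler, 36 x 135 x 49 mm; origin at the underside

How it is judged:
By the outcome, as a careful person would: the job done as asked, in the order asked, and still so for the second after the job is handed in, with the robot touching nothing.
It also fails if it takes over 70 s, if anything falls off the work surface, if the arm or the gripper's body presses on something with over 40 N, if the wrist force passes 120 N, or if a joint passes its speed limit or range.

## Robot

A 7-joint arm with a two-finger parallel gripper is mounted at the origin on a cart in front of the work surface, level with it; the furniture and walls round the work are solid. World frame = base frame: x ahead of the robot, y to its left, z up, the work surface at z = 0. Lengths are in m, angles in degrees, forces in N, time in s.
With the tool pointing down it reaches from about 0.425 to 0.875 m from the base axis. Payload 8.4 kg.
Tool frame: the origin (TCP) lies on the centre line of the jaws, within the pads' length; the fingertips stand 8 mm ahead of it and the grasp point (between the pads) lies 11 mm behind it; z points along the fingers, y is the line along which they close (so a half turn about z gives the same grasp; the last joint's range is limited). The gripper opens to 85 mm and grips with 20 to 120 N. Pads are 22 mm wide; open, the fingers measure 114 mm over their backs; the gripper's body (76 mm by 85 mm) begins 54 mm behind the grasp point. The pads swing forward as they close: fully open they stand 13 mm farther back than shut.
Start: joints at [-75.756, 19.091, 2.286, 83.961, -0.768, 76.965, -3.352], TCP at [0.222, 0.611, 0.239] pointing down, gripper open.
Joint ranges: [-147.57, 147.57], [-21.85, 119.76], [-74.77, 79.35], [14.55, 137.4], [-85.83, 265.84], [4.83, 119.75], [-152.11, 152.11]. Speed limits (degrees/s): [127.2, 127.2, 159.86, 159.86, 180, 180, 180].

## Interface

Orientations are given as [roll, pitch, yaw] about the fixed x, y, z axes, in that order (R = Rz(yaw) Ry(pitch) Rx(roll)).
In Python, from station import r gives the robot as it stands.
- The arm moves only by the tool send_rows, never from a script. Its argument "increments" is a list of rows, each an object of numbers: "x", "y", "z": the shift along the tool's x, y, z in units of 0.3 m (1.0 is 0.3 m); "ax", "ay", "az": the turn, a rotation vector about the tool's x, y, z in units of 60 degrees (1.0 is 60 degrees); "claw": the closure, from -1 (fully open) to 1 (shut). A call has exactly 5 rows; each row is the pose to reach, as a shift and turn from the pose commanded when the call began, along the tool's axes at that moment; what a row does not reach only later rows make up. A row lasts 1/12 s, in which the tool goes at most 41.7 mm and 7.16 degrees, less where a joint would pass 70% of its speed; a pose out of reach is approached as far as the arm can. A call with a number of a shift or a turn outside -1 to 1 is refused whole. A call with a gripper value outside its range is refused whole. The fingers move at their own pace and stop on an object; "force" is the grip in N (left out, the last holds). Time passes only in rows, so rows that repeat a pose let the fingers close, or fill a call up. It gives the time, the measured TCP pose, the force, the opening and the grip force at its end, in the units of the state.
- r.read_state(): the state, without advancing time (a new reading comes with each control period).
- r.read_camera(name): name is "scene" or "top" or "wrist"; returns (picture, depth): 384x512x3 uint8, red, green, blue; 384x512 float32, m along the optical axis (not along the pixel's ray), 0 where there is no reading.
- r.get_calibration(name): a dict with "mtx" (3x3 intrinsics, pixels), "R" (3x3) and "t" (3): a world point X has camera coordinates R X + t. Camera axes: x right, y down, z forward; pixel columns grow to the right and rows downward; lengths in m; the calibration is good to about 2 mm. A picture is of the moment at which its call begins: read the wrist's pose just before it. get_calibration takes no time and is no camera call; for the wrist camera it gives the pose at the moment of the call.
- r.sign_off(): hands the job in; it is judged then, once.
Trained networks look in the newest picture that a camera, given by its name, has taken for a name from the list of things; names that differ only in an ending like _2 or _b are one class to them, and where a whole thing is asked for, a point or a joint stands for the part that bears it (a point fixed in the world has none). Each returns a list of dicts, best first, with "conf" (0 to 1); they miss things now and then, are a little off and sometimes report something else, mostly with a low value. They report only what shows in the picture. A call takes as long as a camera call.
- r.find_in(camera, query): "centre" ([x, y, z] in m, in world coordinates, good to about 4 mm: the middle of the surface that is visible of it).
- r.pinpoint(camera, query): "centre" ([x, y, z] in m, in world coordinates, good to about 4 mm: a listed point, or the origin of a listed thing).
The state is a dict: "time": time; "joint_positions": joint angles; "dq": joint speeds; "joint_efforts": joint torques, N m; "tool_pos": TCP position; "eef_rot": TCP orientation; "wrist_force": force on the tool from outside, world axes, zero at the start; "wrist_torque": the same for the moment, N m; "width": finger opening in m; "finger_force": force on a finger pad.
Only numpy, scipy, OpenCV 4.12 (cv2) and the standard library are available. Lean on these libraries where they do the work, as an engineer would, in place of code of your own. Each camera call takes 0.05 s, during which the arm holds its last target. There are 200 camera calls.

## Working session

There is one attempt and no reset: what is moved stays moved. The work goes in short steps, Python scripts to look and compute and a tool call to move; the robot and the scene stay as the last step left them, time stands still between calls to the robot, and variables do not carry over. Pictures are saved under pics/ and viewed, at most 10 in all, crops included, and the job is handed in when it is done.

Besides the shell and the picture viewer there is one more tool, called after "Call:" as a command line: name --argument value ..., lists and objects as JSON in quotes. send_rows: Moves the arm, as the interface text tells. Shifts and turns lie within -1 to 1; 1 stands for 0.3 m of shift or 60 degrees of turn. Its arguments: {"type":"object","properties":{"increments":{"type":"array"},"force":{"type":"number"}},"required":["increments"]}

```bash
mkdir -p pics; ls; python3 - <<'E'
from station import r
import cv2
s=r.read_state();print(s)
for c in("top","scene"):
    im,d=r.read_camera(c);cv2.imwrite(f"pics/{c}0.png",im[:,:,::-1])
    for q in ["gauge","thimble_top","channel_stop","channel_mouth","spindle_guide","pen","pen_end_a","pen_end_b","stamp_red","stamp_blue","tape_roll","eraser","stapler"]:
        print(c,q,[(x["centre"],round(x["conf"],2)) for x in r.pinpoint(c,q)[:2]])
E
```

```text
pics
{'time': 0.0, 'joint_positions': array([-75.75584513,  19.13213857,   2.2828806 ,  84.01204135,
        -0.76803087,  76.9652102 ,  -3.35306836]), 'dq': array([ 0.02815702,  0.04989755, -0.06326407, -0.00011034, -0.04317174,
       -0.0497985 , -0.08163641]), 'joint_efforts': array([ 1.42747440e-04, -6.58523083e+01,  1.36536609e+00, -4.05583477e+01,
        1.67195377e-02,  1.22677046e-02, -3.79235996e-05]), 'tool_pos': array([0.22139856, 0.61065338, 0.23840816]), 'eef_rot': array([-1.79905996e+02,  5.58593506e-03,  1.60071409e+02]), 'wrist_force': array([-0.24366905, -1.04023988, -0.85622053]), 'wrist_torque': array([ 0.00313892,  0.01288781, -0.03645882]), 'finger_force': 0.0, 'width': 0.08559733083404161}
top gauge [([0.4841, -0.2179, -0.001], 0.72), ([0.4807, 0.1134, 0.0038], 0.26)]
top thimble_top [([0.4861, -0.2178, 0.0655], 0.69), ([0.488, -0.2199, 0.1191], 0.59)]
top channel_stop [([0.4867, -0.2351, 0.0328], 0.51)]
top channel_mouth [([0.4851, -0.1621, 0.0321], 0.57)]
top spindle_guide [([0.4841, -0.2196, 0.0647], 0.8)]
top pen [([0.464, 0.1635, 0.0024], 0.7), ([0.4838, 
[... 498 characters left out ...]
, -0.0002], 0.97)]
scene thimble_top [([0.4868, -0.2205, 0.121], 0.82)]
scene channel_stop [([0.4876, -0.24, 0.0301], 0.64)]
scene channel_mouth [([0.488, -0.1579, 0.0301], 0.62)]
scene spindle_guide [([0.4897, -0.2177, 0.0657], 0.81)]
scene pen [([0.4636, 0.1635, -0.0017], 0.77)]
scene pen_end_a [([0.4788, 0.1112, 0.0047], 0.7), ([0.4427, 0.2266, 0.0051], 0.58)]
scene pen_end_b [([0.4788, 0.1112, 0.0047], 0.7), ([0.4427, 0.2266, 0.0051], 0.58)]
scene stamp_red [([0.6617, 0.0775, 0.0015], 0.55)]
scene stamp_blue [([0.62, 0.3642, 0.0031], 0.48)]
scene tape_roll [([0.4334, 0.3952, -0.0022], 0.48)]
scene eraser [([0.5322, 0.3728, 0.0016], 0.46)]
scene stapler [([0.6723, 0.1988, -0.0013], 0.75)]
```

View pics/top0.png

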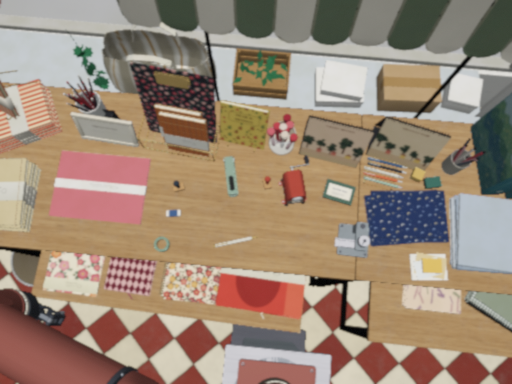

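View pics/scene0.png

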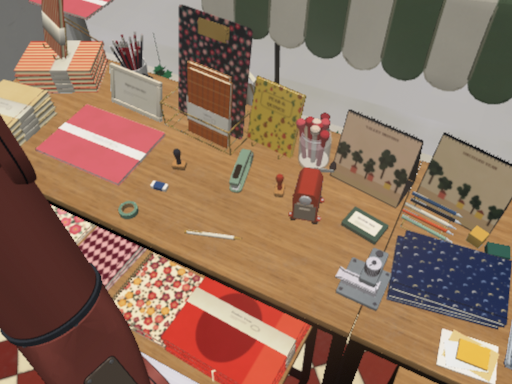

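Top view: the pen is at about (234,241) and the gauge at (352,240), with its channel running left (+y). The scene view agrees, with the pen at (210,235) and the gauge at (365,280). Next I move above the pen.

```bash
cat > h.py <<'E'
import numpy as np
from station import r
from scipy.spatial.transform import Rotation as Ro
def plan(p,yaw):
    s=r.read_state();R=Ro.from_euler('xyz',s["eef_rot"],degrees=True)
    d=R.inv().apply(np.array(p)-s["tool_pos"])/0.3
    a=(R.inv()*Ro.from_euler('xyz',[180,0,yaw],degrees=True)).as_rotvec(degrees=True)/60
    print("t",round(s["time"],2),"xyz",d.round(3),"a",a.round(3),"j7",s["joint_positions"][6].round(1),"tcp",s["tool_pos"].round(4),s["eef_rot"].round(1))
E
python3 -c "
from h import *
plan([.45,.195,.21],108.3)"
```

```text
t 1.4 xyz [-1.189 -1.044  0.098] a [-0.    -0.     0.863] j7 -3.4 tcp [0.2215 0.6111 0.2393] [-180.    -0.   160.1]
```

Call:
send_rows --increments '[{"x": -0.1, "y": -0.09, "z": 0, "ax": 0, "ay": 0, "az": 0.1, "claw": -1}, {"x": -0.2, "y": -0.18, "z": 0, "ax": 0, "ay": 0, "az": 0.2, "claw": -1}, {"x": -0.3, "y": -0.27, "z": 0, "ax": 0, "ay": 0, "az": 0.3, "claw": -1}, {"x": -0.4, "y": -0.36, "z": 0, "ax": 0, "ay": 0, "az": 0.4, "claw": -1}, {"x": -0.5, "y": -0.45, "z": 0, "ax": 0, "ay": 0, "az": 0.5, "claw": -1}]'

```text
time: 1.82
tool_pos: [0.3171, 0.4312, 0.2394]
eef_rot: [180.0, -0.0, 129.8]
wrist_force: [0.4, -0.1, 0.8]
width: 0.0853
finger_force: 0.0
```

```bash
python3 -c "
from h import *
plan([.45,.195,.21],108.3)"
```

```text
t 1.82 xyz [-0.889 -0.164  0.098] a [ 0.    -0.     0.358] j7 -17.7 tcp [0.3171 0.4312 0.2394] [180.   -0.  129.8]
```

Call:
send_rows --increments '[{"x": -0.13, "y": -0.02, "z": 0.02, "az": 0.07, "claw": -1}, {"x": -0.26, "y": -0.05, "z": 0.04, "az": 0.14, "claw": -1}, {"x": -0.39, "y": -0.07, "z": 0.06, "az": 0.21, "claw": -1}, {"x": -0.52, "y": -0.1, "z": 0.08, "az": 0.29, "claw": -1}, {"x": -0.65, "y": -0.12, "z": 0.1, "az": 0.36, "claw": -1}]'

```text
validation failed for argument at $.in...
```

```bash
python3 - <<'E'
from h import *
import cv2
plan([.45,.195,.21],108.3)
im,d=r.read_camera("wrist");cv2.imwrite("pics/w1.png",im[:,:,::-1])
for q in ["pen","pen_end_a","pen_end_b"]: print(q,[(x["centre"],x["conf"]) for x in r.pinpoint("wrist",q)[:3]])
E
```

```text
t 1.82 xyz [-0.889 -0.164  0.098] a [ 0.    -0.     0.358] j7 -17.7 tcp [0.3171 0.4312 0.2394] [180.   -0.  129.8]
pen []
pen_end_a []
pen_end_b []
```

View pics/w1.png

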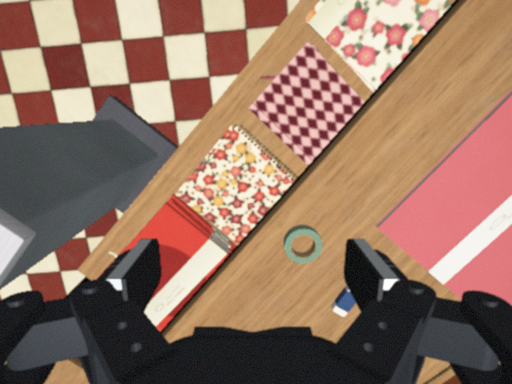

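That move was refused because ax and ay must be given. The picture is therefore the old view: tape roll at (302,244), eraser at (345,302), no pen.

Call:
send_rows --increments '[{"x": -0.13, "y": -0.02, "z": 0.02, "ax": 0, "ay": 0, "az": 0.07, "claw": -1}, {"x": -0.26, "y": -0.05, "z": 0.04, "ax": 0, "ay": 0, "az": 0.14, "claw": -1}, {"x": -0.39, "y": -0.07, "z": 0.06, "ax": 0, "ay": 0, "az": 0.21, "claw": -1}, {"x": -0.52, "y": -0.1, "z": 0.08, "ax": 0, "ay": 0, "az": 0.29, "claw": -1}, {"x": -0.65, "y": -0.12, "z": 0.1, "ax": 0, "ay": 0, "az": 0.36, "claw": -1}]'

```text
time: 2.43
tool_pos: [0.4145, 0.2603, 0.2092]
eef_rot: [180.0, -0.0, 108.4]
wrist_force: [0.9, 0.5, -0.7]
width: 0.0854
finger_force: 0.0
```

```bash
python3 - <<'E'
from h import *
import cv2
plan([.45,.195,.21],108.3)
im,d=r.read_camera("wrist");cv2.imwrite("pics/w2.png",im[:,:,::-1])
for q in ["pen","pen_end_a","pen_end_b"]: print(q,[(x["centre"],x["conf"]) for x in r.pinpoint("wrist",q)[:3]])
c=r.get_calibration("wrist");print(c["R"].round(2),c["t"].round(3),-c["R"].T@c["t"])
E
```

```text
t 2.43 xyz [-0.244  0.044 -0.003] a [ 0.    -0.     0.002] j7 -18.5 tcp [0.4145 0.2603 0.2092] [180.   -0.  108.4]
pen [([0.467, 0.1615, 0.0027], 0.95)]
pen_end_a [([0.476, 0.1141, 0.006], 0.9), ([0.4434, 0.2258, 0.0059], 0.68)]
pen_end_b [([0.476, 0.1141, 0.006], 0.9), ([0.4434, 0.2258, 0.0059], 0.68)]
[[ 0.95  0.32  0.  ]
 [ 0.3  -0.92  0.26]
 [ 0.08 -0.25 -0.96]] [-0.476  0.086  0.379] [0.39403118 0.32380627 0.34363814]
```

View pics/w2.png

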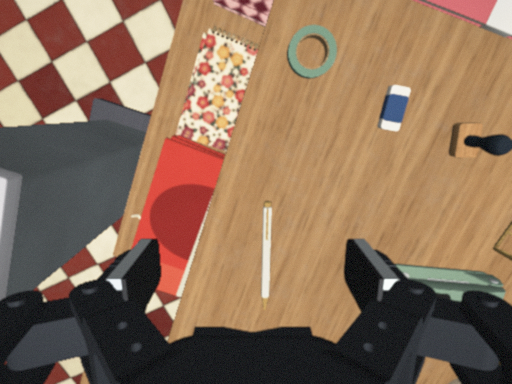

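The wrist view shows the pen from (267,203), the clip end b, to (264,303), the tip end a, with the clip on top. I'll fit its axis from the pixels.

```bash
python3 - <<'E'
from h import *
import cv2
im=cv2.imread("pics/w2.png").astype(int)
m=np.zeros(im.shape[:2],bool)
sub=im[195:310,252:282]; sat=sub.max(2)-sub.min(2)
m[195:310,252:282]=(sat<45)&(sub.min(2)>140)
n,l,st,_=cv2.connectedComponentsWithStats(m.astype(np.uint8));k=1+st[1:,4].argmax();print(st[k])
v,u=np.nonzero(l==k)
c=r.get_calibration("wrist");K,R,t=c["mtx"],c["R"],c["t"]
ray=(R.T@np.linalg.inv(K)@np.stack([u,v,np.ones_like(u)])).T; o=-R.T@t
P=o+ray*((0.007-o[2])/ray[:,2])[:,None]
mu=P.mean(0);w,V=np.linalg.eigh(np.cov(P[:,:2].T));d=V[:,1]*np.sign(V[1,1])
s=(P[:,:2]-mu[:2])@d
print(mu,d,np.degrees(np.arctan2(d[1],d[0])),mu[:2]+d*s.min(),mu[:2]+d*s.max())
E
```

```text
[261 207  11  91 661]
[0.46357126 0.16711948 0.007     ] [-0.30472825  0.95243934] 107.74181577011129 [0.48104998 0.11248911] [0.44495074 0.22531859]
```

```bash
python3 -c "
from h import *
plan([.4493,.212,.012],107.7)"
```

```text
t 2.63 xyz [-0.192  0.058  0.658] a [-0.    -0.     0.013] j7 -18.4 tcp [0.4146 0.2611 0.2093] [-180.    -0.   108.5]
```

Call:
send_rows --increments '[{"x": -0.06, "y": 0.02, "z": 0.08, "ax": 0, "ay": 0, "az": 0.013, "claw": -1}, {"x": -0.12, "y": 0.04, "z": 0.18, "ax": 0, "ay": 0, "az": 0.013, "claw": -1}, {"x": -0.192, "y": 0.058, "z": 0.3, "ax": 0, "ay": 0, "az": 0.013, "claw": -0.6}, {"x": -0.192, "y": 0.058, "z": 0.42, "ax": 0, "ay": 0, "az": 0.013, "claw": -0.3}, {"x": -0.192, "y": 0.058, "z": 0.5, "ax": 0, "ay": 0, "az": 0.013, "claw": 0}]'

```text
time: 3.05
tool_pos: [0.4481, 0.2122, 0.0565]
eef_rot: [-179.9, 0.0, 107.8]
wrist_force: [-0.1, 1.1, 0.3]
width: 0.0517
finger_force: 0.0
```

```bash
python3 -c "
from h import *
plan([.4493,.212,.012],107.7)"
```

```text
t 3.05 xyz [-0.002  0.004  0.148] a [-0.002  0.001  0.002] j7 -7.0 tcp [0.4481 0.2122 0.0565] [-179.9    0.   107.8]
```

Call:
send_rows --increments '[{"x": 0, "y": 0.004, "z": 0.06, "ax": 0, "ay": 0, "az": 0, "claw": 0}, {"x": 0, "y": 0.004, "z": 0.12, "ax": 0, "ay": 0, "az": 0, "claw": 0}, {"x": 0, "y": 0.004, "z": 0.15, "ax": 0, "ay": 0, "az": 0, "claw": 0.2}, {"x": 0, "y": 0.004, "z": 0.15, "ax": 0, "ay": 0, "az": 0, "claw": 0.6}, {"x": 0, "y": 0.004, "z": 0.15, "ax": 0, "ay": 0, "az": 0, "claw": 1}]' --force 50

```text
time: 3.47
tool_pos: [0.4501, 0.2131, 0.0144]
eef_rot: [-180.0, 0.0, 107.8]
wrist_force: [0.1, 0.1, 0.1]
width: 0.0111
finger_force: 0.0
```

Call:
send_rows --increments '[{"x": 0, "y": 0, "z": 0, "ax": 0, "ay": 0, "az": 0, "claw": 1}, {"x": 0, "y": 0, "z": 0, "ax": 0, "ay": 0, "az": 0, "claw": 1}, {"x": 0, "y": 0, "z": 0, "ax": 0, "ay": 0, "az": 0, "claw": 1}, {"x": 0, "y": 0, "z": 0, "ax": 0, "ay": 0, "az": 0, "claw": 1}, {"x": 0, "y": 0, "z": 0, "ax": 0, "ay": 0, "az": 0, "claw": 1}]'

```text
time: 3.88
tool_pos: [0.4506, 0.212, 0.0148]
eef_rot: [180.0, -0.0, 107.7]
wrist_force: [0.1, 1.0, -0.7]
width: 0.0077
finger_force: 48.8
```

Call:
send_rows --increments '[{"x": 0, "y": 0, "z": 0, "ax": 0, "ay": 0, "az": 0, "claw": 0.4}, {"x": 0, "y": 0, "z": 0, "ax": 0, "ay": 0, "az": 0, "claw": 0.4}, {"x": 0, "y": 0, "z": 0.007, "ax": 0, "ay": 0, "az": 0, "claw": 0.4}, {"x": 0, "y": 0, "z": 0.015, "ax": 0, "ay": 0, "az": 0, "claw": 0.5}, {"x": 0, "y": 0, "z": 0.015, "ax": 0, "ay": 0, "az": 0, "claw": 1}]'

```text
time: 4.3
tool_pos: [0.4501, 0.2116, 0.0093]
eef_rot: [-180.0, 0.0, 107.7]
wrist_force: [0.4, 0.2, 1.0]
width: 0.0102
finger_force: 0.1
```

Call:
send_rows --increments '[{"x": 0, "y": 0, "z": 0, "ax": 0, "ay": 0, "az": 0, "claw": 1}, {"x": 0, "y": 0, "z": 0, "ax": 0, "ay": 0, "az": 0, "claw": 1}, {"x": 0, "y": 0, "z": 0, "ax": 0, "ay": 0, "az": 0, "claw": 1}, {"x": 0, "y": 0, "z": 0, "ax": 0, "ay": 0, "az": 0, "claw": 1}, {"x": 0, "y": 0, "z": 0, "ax": 0, "ay": 0, "az": 0, "claw": 1}]'

```text
time: 4.72
tool_pos: [0.4504, 0.2118, 0.0098]
eef_rot: [-180.0, 0.0, 107.7]
wrist_force: [-0.7, -1.2, -0.9]
width: 0.008
finger_force: 51.0
```

```bash
python3 -c "
from h import *
plan([.4855,-.25,.27],90)"
```

```text
t 4.72 xyz [-1.502 -0.356 -0.867] a [-0.     0.     0.295] j7 -4.6 tcp [0.4504 0.2118 0.0098] [-180.     0.   107.7]
```

Call:
send_rows --increments '[{"x": 0, "y": 0, "z": -0.03, "ax": 0, "ay": 0, "az": 0, "claw": 1}, {"x": 0, "y": 0, "z": -0.1, "ax": 0, "ay": 0, "az": 0, "claw": 1}, {"x": 0, "y": 0, "z": -0.2, "ax": 0, "ay": 0, "az": 0, "claw": 1}, {"x": 0, "y": 0, "z": -0.3, "ax": 0, "ay": 0, "az": 0, "claw": 1}, {"x": 0, "y": 0, "z": -0.4, "ax": 0, "ay": 0, "az": 0, "claw": 1}]'

```text
time: 5.13
tool_pos: [0.4503, 0.2114, 0.1317]
eef_rot: [-180.0, 0.0, 107.7]
wrist_force: [1.1, 1.0, -0.4]
width: 0.0079
finger_force: 51.0
```

```bash
python3 -c "
from h import *
plan([.4855,-.25,.27],90)"
```

```text
t 5.13 xyz [-1.501 -0.355 -0.46 ] a [-0.     0.     0.294] j7 -9.7 tcp [0.4503 0.2114 0.1317] [-180.     0.   107.7]
```

Call:
send_rows --increments '[{"x": -0.1, "y": -0.02, "z": -0.05, "ax": 0, "ay": 0, "az": 0.06, "claw": 1}, {"x": -0.2, "y": -0.05, "z": -0.1, "ax": 0, "ay": 0, "az": 0.12, "claw": 1}, {"x": -0.3, "y": -0.07, "z": -0.16, "ax": 0, "ay": 0, "az": 0.18, "claw": 1}, {"x": -0.42, "y": -0.1, "z": -0.22, "ax": 0, "ay": 0, "az": 0.24, "claw": 1}, {"x": -0.54, "y": -0.13, "z": -0.26, "ax": 0, "ay": 0, "az": 0.294, "claw": 1}]'

```text
time: 5.55
tool_pos: [0.4627, 0.0441, 0.2101]
eef_rot: [179.9, -0.1, 89.9]
wrist_force: [0.7, 0.1, 0.1]
width: 0.0081
finger_force: 51.0
```

```bash
python3 -c "
from h import *
plan([.4855,-.25,.27],90)"
```

```text
t 5.55 xyz [-0.98   0.078 -0.201] a [ 0.002 -0.001 -0.002] j7 -12.6 tcp [0.4627 0.0441 0.2101] [ 1.799e+02 -1.000e-01  8.990e+01]
```

Call:
send_rows --increments '[{"x": -0.12, "y": 0.01, "z": -0.05, "ax": 0, "ay": 0, "az": 0, "claw": 1}, {"x": -0.25, "y": 0.02, "z": -0.1, "ax": 0, "ay": 0, "az": 0, "claw": 1}, {"x": -0.38, "y": 0.04, "z": -0.15, "ax": 0, "ay": 0, "az": 0, "claw": 1}, {"x": -0.51, "y": 0.06, "z": -0.2, "ax": 0, "ay": 0, "az": 0, "claw": 1}, {"x": -0.64, "y": 0.078, "z": -0.2, "ax": 0, "ay": 0, "az": 0, "claw": 1}]'

```text
time: 5.97
tool_pos: [0.4868, -0.1485, 0.2714]
eef_rot: [179.7, -0.1, 90.1]
wrist_force: [1.2, -0.2, -1.2]
width: 0.0079
finger_force: 51.0
```

Call:
send_rows --increments '[{"x": -0.1, "y": 0, "z": 0, "ax": 0, "ay": 0, "az": 0, "claw": 1}, {"x": -0.2, "y": 0, "z": 0, "ax": 0, "ay": 0, "az": 0, "claw": 1}, {"x": -0.28, "y": 0, "z": 0, "ax": 0, "ay": 0, "az": 0, "claw": 1}, {"x": -0.32, "y": 0, "z": 0, "ax": 0, "ay": 0, "az": 0, "claw": 1}, {"x": -0.32, "y": 0, "z": 0, "ax": 0, "ay": 0, "az": 0, "claw": 1}]'

```text
time: 6.38
tool_pos: [0.485, -0.2457, 0.2685]
eef_rot: [180.0, 0.1, 89.8]
wrist_force: [0.1, 0.3, -0.3]
width: 0.0081
finger_force: 51.0
```

```bash
python3 - <<'E'
from h import *
import cv2
plan([.4855,-.25,.27],90)
im,d=r.read_camera("wrist");cv2.imwrite("pics/w3.png",im[:,:,::-1])
for q in ["gauge","thimble_top","channel_stop","channel_mouth","spindle_guide","pen_end_a","pen_end_b"]: print(q,[(x["centre"],x["conf"]) for x in r.pinpoint("wrist",q)[:2]])
np.savez("w3.npz",im=im,d=d,**r.get_calibration("wrist"))
E
```

```text
t 6.38 xyz [-0.014  0.002 -0.005] a [ 0.     0.001 -0.004] j7 27.9 tcp [ 0.485  -0.2457  0.2685] [1.80e+02 1.00e-01 8.98e+01]
gauge [([0.4911, -0.2193, 0.0041], 0.79)]
thimble_top [([0.4852, -0.2172, 0.1242], 0.63)]
channel_stop []
channel_mouth [([0.4881, -0.164, 0.03], 0.89)]
spindle_guide [([0.4871, -0.2153, 0.0655], 0.74)]
pen_end_a [([0.485, -0.2333, 0.2657], 0.7)]
pen_end_b [([0.485, -0.2333, 0.2657], 0.7)]
```

View pics/w3.png

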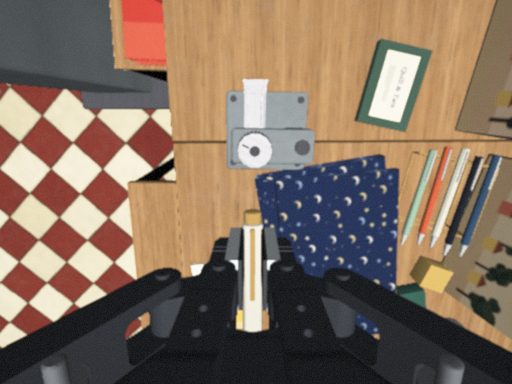

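The wrist view shows the thimble at (254,151), the channel running up to (256,80), the base corner at (228,92), and the pen held straight. I'll measure the channel from the depth.

```bash
python3 - <<'E'
import numpy as np
f=np.load("w3.npz");d=f["d"];K,R,t=f["mtx"],f["R"],f["t"]
v,u=np.mgrid[60:180,215:325];z=d[60:180,215:325]
P=np.stack([(u-K[0,2])/K[0,0]*z,(v-K[1,2])/K[1,1]*z,z],-1).reshape(-1,3)
P=(P-t)@R
Z=P[:,2]
q=lambda m:print(m.sum(),P[m].mean(0).round(4),P[m].min(0).round(4),P[m].max(0).round(4))
q((Z>.115)&(Z<.13)); q((Z>.06)&(Z<.1)); q((Z>.008)&(Z<.02)&(P[:,0]<.6))
for y in np.arange(-.215,-.135,.005):
    m=(abs(P[:,1]-y)<.0025)&(Z>.024)&(Z<.045)&(P[:,0]>.45)&(P[:,0]<.53)
    if m.sum(): print(round(y,4),m.sum(),P[m].min(0).round(4),P[m].max(0).round(4),"mid",np.round((P[m,0].min()+P[m,0].max())/2,4))
m=(Z>.004)&(Z<.024)&(P[:,1]<-.16)
for y in np.arange(-.205,-.165,.005):
    k=m&(abs(P[:,1]-y)<.0025)
    if k.sum(): print("base",round(y,3),P[k].min(0).round(4),P[k].max(0).round(4))
E
```

```text
932 [ 0.4893 -0.2116  0.1204] [ 0.4738 -0.2273  0.1151] [ 0.5045 -0.1961  0.1241]
1972 [ 0.5167 -0.2103  0.0849] [ 0.4659 -0.2311  0.07  ] [ 0.5512 -0.1939  0.0992]
2857 [ 0.5075 -0.192   0.0131] [ 0.4548 -0.262   0.0081] [ 0.579  -0.1536  0.02  ]
-0.195 73 [ 0.4787 -0.1968  0.0248] [ 0.5291 -0.1927  0.038 ] mid 0.5039
-0.19 84 [ 0.4787 -0.192   0.0267] [ 0.502  -0.1882  0.037 ] mid 0.4904
-0.185 103 [ 0.4788 -0.1873  0.0268] [ 0.502  -0.1825  0.0375] mid 0.4904
-0.18 82 [ 0.4788 -0.1816  0.028 ] [ 0.5019 -0.1781  0.0375] mid 0.4903
-0.175 93 [ 0.4788 -0.177   0.0277] [ 0.5019 -0.1725  0.0371] mid 0.4903
-0.17 96 [ 0.4788 -0.1725  0.0271] [ 0.5018 -0.168   0.0371] mid 0.4903
-0.165 92 [ 0.4788 -0.167   0.0271] [ 0.5017 -0.1626  0.0366] mid 0.4903
-0.16 98 [ 0.4789 -0.1625  0.0276] [ 0.503  -0.1579  0.037 ] mid 0.491
-0.155 110 [ 0.4776 -0.1573  0.027 ] [ 0.503  -0.1525  0.0373] mid 0.4903
-0.15 100 [ 0.4776 -0.1525  0.0267] [ 0.5038 -0.1475  0.0365] mid 0.4907
-0.145 120 [ 0.4767 -0.1475  0.0274] [ 0.5049 -0.1426  0.0367] mid 0.4908
-0.14 1 [ 0.4778 -0.1422  0.0346] [ 0.4778 -0.1422  0.0346] mid 0.4778
base -0.205 [ 0.4554 -0.2074  0.0098] [ 0.4607 -0.2036  0.0153]
base -0.2 [ 0.4556 -0.2025  0.0102] [ 0.5545 -0.1975  0.0141]
base -0.195 [ 0.4557 -0.1975  0.0099] [ 0.5544 -0.1925  0.0234]
base -0.19 [ 0.4558 -0.1925  0.0098] [ 0.5541 -0.1877  0.0152]
base -0.185 [ 0.4559 -0.1867  0.0108] [ 0.5537 -0.1829  0.0159]
base -0.18 [ 0.456  -0.1819  0.0076] [ 0.5553 -0.1782  0.0152]
base -0.175 [ 0.4562 -0.1771  0.0081] [ 0.5551 -0.1735  0.015 ]
base -0.17 [ 0.4562 -0.1724  0.0101] [ 0.5545 -0.1676  0.0159]
```

```bash
python3 - <<'E'
import numpy as np
f=np.load("w3.npz");d=f["d"];K,R,t=f["mtx"],f["R"],f["t"]
v,u=np.mgrid[200:340,230:275];z=d[200:340,230:275]
P=np.stack([(u-K[0,2])/K[0,0]*z,(v-K[1,2])/K[1,1]*z,z],-1)
P=((P.reshape(-1,3)-t)@R).reshape(P.shape)
for r in range(8,140,8):
    row=P[r]; im=f["im"][200+r,230:275].astype(int); k=(z[r]>.05)&(row[:,2]>.2)&(im.sum(1)>380)
    if k.any(): print(200+r,u[r][k].min(),u[r][k].max(),row[k].mean(0).round(4),row[k].min(0).round(4),row[k].max(0).round(4))
E
```

```text
216 245 260 [ 0.487  -0.2238  0.2667] [ 0.4835 -0.2244  0.2649] [ 0.4906 -0.2233  0.2681]
224 243 262 [ 0.487  -0.2281  0.2658] [ 0.4825 -0.2288  0.2641] [ 0.4916 -0.2274  0.2677]
232 244 261 [ 0.487  -0.2313  0.2679] [ 0.4831 -0.232   0.2662] [ 0.491  -0.2303  0.2702]
240 244 260 [ 0.4868 -0.2352  0.2682] [ 0.483  -0.2361  0.2663] [ 0.4906 -0.2345  0.2698]
248 244 260 [ 0.4868 -0.2394  0.2681] [ 0.483  -0.2405  0.2659] [ 0.4907 -0.2386  0.2697]
256 244 260 [ 0.4868 -0.2436  0.2681] [ 0.483  -0.245   0.2654] [ 0.4907 -0.2422  0.2708]
264 234 270 [ 0.4868 -0.2416  0.2797] [ 0.4803 -0.2486  0.2666] [ 0.4933 -0.2291  0.3028]
272 244 260 [ 0.4868 -0.2521  0.2682] [ 0.483  -0.2532  0.2662] [ 0.4908 -0.2498  0.2723]
280 244 261 [ 0.4871 -0.2569  0.2675] [ 0.4828 -0.2587  0.2645] [ 0.4914 -0.2549  0.2707]
288 243 261 [ 0.4869 -0.2607  0.2685] [ 0.4828 -0.2627  0.2655] [ 0.4914 -0.2483  0.2879]
296 243 261 [ 0.4869 -0.2652  0.2685] [ 0.4828 -0.2677  0.2648] [ 0.4914 -0.2517  0.2885]
304 243 261 [ 0.4868 -0.2708  0.267 ] [ 0.4822 -0.2728  0.2643] [ 0.4915 -0.2698  0.2685]
312 237 261 [ 0.4866 -0.2742  0.2688] [ 0.4813 -0.2782  0.2635] [ 0.4915 -0.2477  0.3046]
320 236 261 [ 0.4865 -0.2788  0.269 ] [ 0.481  -0.2828  0.2638] [ 0.4915 -0.2496  0.3065]
328 236 261 [ 0.4866 -0.2825  0.2703] [ 0.482  -0.2886  0.2628] [ 0.4916 -0.2307  0.334 ]
```

```bash
python3 -c "
from h import *
plan([.488,-.05,.27],90)
plan([.488,-.05,.06],90)"
```

```text
t 6.78 xyz [ 0.638  0.007 -0.007] a [ 0.    -0.     0.002] j7 27.8 tcp [ 0.4864 -0.2414  0.2679] [180.   -0.   90.1]
t 6.78 xyz [0.638 0.007 0.693] a [ 0.    -0.     0.002] j7 27.8 tcp [ 0.4864 -0.2414  0.2679] [180.   -0.   90.1]
```

```bash
python3 - <<'E'
from h import *
for i in range(4):
    s=r.read_state();print(s["time"],s["tool_pos"].round(4),s["joint_positions"].round(2)); r.read_camera("top")
plan([.49,-.048,.27],90)
E
```

```text
6.7833 [ 0.4864 -0.2414  0.2679] [-26.58   6.84  53.17  98.56  -5.63  77.39  27.76]
6.8333 [ 0.4864 -0.2416  0.2679] [-26.57   6.85  53.18  98.55  -5.64  77.39  27.77]
6.8833 [ 0.4863 -0.2418  0.2679] [-26.56   6.85  53.19  98.55  -5.64  77.39  27.77]
6.9333 [ 0.4862 -0.2419  0.2679] [-26.55   6.86  53.2   98.55  -5.64  77.39  27.78]
t 6.98 xyz [ 0.647  0.013 -0.007] a [ 0.    -0.     0.001] j7 27.8 tcp [ 0.4862 -0.242   0.2679] [180.   -0.   90.1]
```

Call:
send_rows --increments '[{"x": 0.12, "y": 0.013, "z": 0, "ax": 0, "ay": 0, "az": 0, "claw": 1}, {"x": 0.25, "y": 0.013, "z": 0, "ax": 0, "ay": 0, "az": 0, "claw": 1}, {"x": 0.38, "y": 0.013, "z": 0.05, "ax": 0, "ay": 0, "az": 0, "claw": 1}, {"x": 0.51, "y": 0.013, "z": 0.1, "ax": 0, "ay": 0, "az": 0, "claw": 1}, {"x": 0.645, "y": 0.013, "z": 0.15, "ax": 0, "ay": 0, "az": 0, "claw": 1}]'

```text
time: 7.4
tool_pos: [0.4897, -0.0486, 0.2233]
eef_rot: [179.9, -0.0, 90.1]
wrist_force: [0.7, -0.1, 0.3]
width: 0.0081
finger_force: 51.0
```

Call:
send_rows --increments '[{"x": 0, "y": 0, "z": 0.1, "ax": 0, "ay": 0, "az": 0, "claw": 1}, {"x": 0, "y": 0, "z": 0.2, "ax": 0, "ay": 0, "az": 0, "claw": 1}, {"x": 0, "y": 0, "z": 0.3, "ax": 0, "ay": 0, "az": 0, "claw": 1}, {"x": 0, "y": 0, "z": 0.4, "ax": 0, "ay": 0, "az": 0, "claw": 1}, {"x": 0, "y": 0, "z": 0.45, "ax": 0, "ay": 0, "az": 0, "claw": 1}]'

```text
time: 7.82
tool_pos: [0.4881, -0.0503, 0.0854]
eef_rot: [-179.8, 0.0, 90.1]
wrist_force: [0.2, 0.5, -0.9]
width: 0.008
finger_force: 51.0
```

```bash
python3 - <<'E'
from h import *
import cv2
r.read_camera("scene");r.read_camera("scene")
plan([.49,-.048,.042],90)
im,d=r.read_camera("scene");cv2.imwrite("pics/s4.png",cv2.resize(im[180:340,230:430,::-1],None,fx=4,fy=3.75,interpolation=cv2.INTER_CUBIC))
for q in ["pen_end_a","channel_mouth"]: print(q,[(x["centre"],x["conf"]) for x in r.pinpoint("scene",q)[:2]])
E
```

```text
t 7.92 xyz [0.009 0.008 0.147] a [-0.005  0.001  0.001] j7 9.1 tcp [ 0.4879 -0.0505  0.0861] [-1.797e+02  1.000e-01  9.000e+01]
pen_end_a [([0.4849, -0.1569, 0.081], 0.64), ([0.4862, -0.0385, 0.0837], 0.64)]
channel_mouth [([0.4901, -0.1571, 0.03], 0.79), ([0.4847, -0.0371, 0.0826], 0.16)]
```

View pics/s4.png

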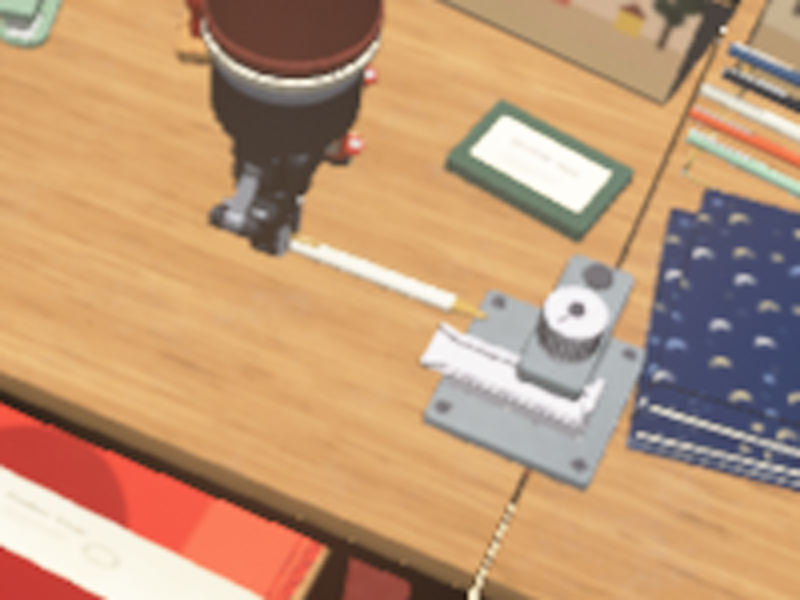

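The scene crop shows the pen held level, its tip end at (455,303), just above the channel mouth at (440,345). Next I lower it into the flare.

Call:
send_rows --increments '[{"x": 0.006, "y": 0.007, "z": 0.04, "ax": 0, "ay": 0, "az": 0, "claw": 1}, {"x": 0.006, "y": 0.007, "z": 0.08, "ax": 0, "ay": 0, "az": 0, "claw": 1}, {"x": 0.006, "y": 0.007, "z": 0.12, "ax": 0, "ay": 0, "az": 0, "claw": 1}, {"x": 0.006, "y": 0.007, "z": 0.14, "ax": 0, "ay": 0, "az": 0, "claw": 1}, {"x": 0.006, "y": 0.007, "z": 0.14, "ax": 0, "ay": 0, "az": 0, "claw": 1}]'

```text
time: 8.48
tool_pos: [0.491, -0.0488, 0.0452]
eef_rot: [-179.9, 0.0, 90.0]
wrist_force: [-0.4, 0.1, -0.6]
width: 0.0081
finger_force: 51.0
```

Call:
send_rows --increments '[{"x": 0, "y": 0, "z": 0, "ax": 0, "ay": 0, "az": 0, "claw": 1}, {"x": 0, "y": 0, "z": 0, "ax": 0, "ay": 0, "az": 0, "claw": 1}, {"x": 0, "y": 0, "z": 0, "ax": 0, "ay": 0, "az": 0, "claw": 1}, {"x": 0, "y": 0, "z": 0, "ax": 0, "ay": 0, "az": 0, "claw": 1}, {"x": 0, "y": 0, "z": 0, "ax": 0, "ay": 0, "az": 0, "claw": 1}]'

```text
time: 8.9
tool_pos: [0.4922, -0.0486, 0.0468]
eef_rot: [180.0, -0.0, 90.1]
wrist_force: [0.2, -0.7, -0.3]
width: 0.0081
finger_force: 51.0
```

```bash
python3 - <<'E'
from h import *
plan([.4895,-.048,.042],90)
print(r.read_state()["wrist_force"])
E
```

```text
t 8.9 xyz [ 0.002 -0.009  0.016] a [ 0.001 -0.     0.001] j7 12.5 tcp [ 0.4922 -0.0486  0.0468] [180.   -0.   90.1]
[ 0.15434665 -0.71727889 -0.25715218]
```

Call:
send_rows --increments '[{"x": 0, "y": -0.008, "z": 0.008, "ax": 0, "ay": 0, "az": 0, "claw": 1}, {"x": 0, "y": -0.008, "z": 0.016, "ax": 0, "ay": 0, "az": 0, "claw": 1}, {"x": 0, "y": -0.008, "z": 0.02, "ax": 0, "ay": 0, "az": 0, "claw": 1}, {"x": 0, "y": -0.008, "z": 0.02, "ax": 0, "ay": 0, "az": 0, "claw": 1}, {"x": 0, "y": -0.008, "z": 0.02, "ax": 0, "ay": 0, "az": 0, "claw": 1}]'

```text
time: 9.32
tool_pos: [0.4895, -0.0487, 0.0403]
eef_rot: [-180.0, 0.0, 90.1]
wrist_force: [-1.2, -0.2, 0.1]
width: 0.0081
finger_force: 51.0
```

Call:
send_rows --increments '[{"x": -0.02, "y": 0, "z": 0, "ax": 0, "ay": 0, "az": 0, "claw": 1}, {"x": -0.04, "y": 0, "z": 0, "ax": 0, "ay": 0, "az": 0, "claw": 1}, {"x": -0.06, "y": 0, "z": 0, "ax": 0, "ay": 0, "az": 0, "claw": 1}, {"x": -0.07, "y": 0, "z": 0, "ax": 0, "ay": 0, "az": 0, "claw": 1}, {"x": -0.08, "y": 0, "z": 0, "ax": 0, "ay": 0, "az": 0, "claw": 1}]'

```text
time: 9.73
tool_pos: [0.4896, -0.0735, 0.0405]
eef_rot: [180.0, 0.0, 90.0]
wrist_force: [-0.2, -0.4, -0.0]
width: 0.0079
finger_force: 51.0
```

```bash
python3 - <<'E'
from h import *
import cv2
plan([.4895,-.128,.042],90)
s=r.read_state();print(s["wrist_force"],s["wrist_torque"])
im,d=r.read_camera("scene");cv2.imwrite("pics/s5.png",cv2.resize(im[180:340,230:430,::-1],None,fx=4,fy=3.75,interpolation=cv2.INTER_CUBIC))
E
```

```text
t 9.73 xyz [-0.182 -0.    -0.005] a [ 0.  0. -0.] j7 16.1 tcp [ 0.4896 -0.0735  0.0405] [180.   0.  90.]
[-0.1865625  -0.39132835 -0.01668252] [-0.03808036 -0.01037788 -0.04309769]
```

View pics/s5.png

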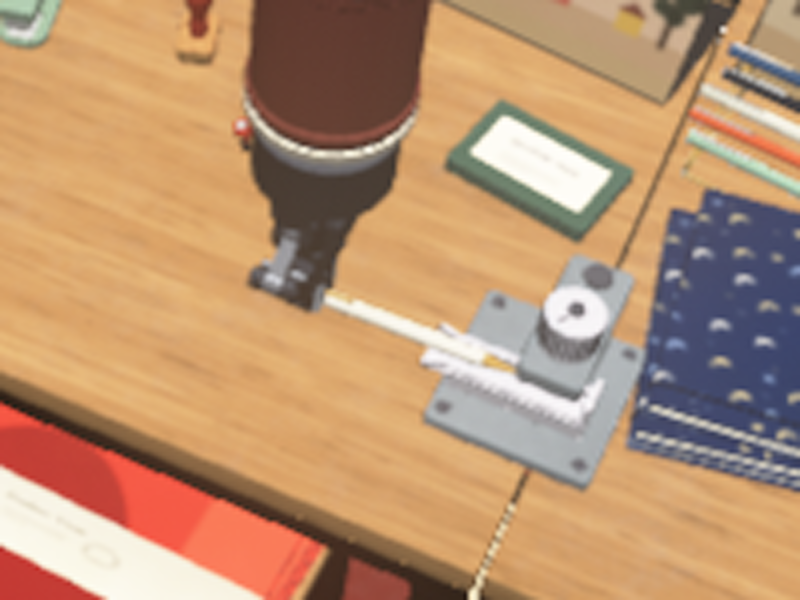

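The pen sits in the channel between the lips, its white end at (485,357), short of the head. I'll slide it on.

Call:
send_rows --increments '[{"x": -0.03, "y": 0, "z": 0, "ax": 0, "ay": 0, "az": 0, "claw": 1}, {"x": -0.06, "y": 0, "z": 0, "ax": 0, "ay": 0, "az": 0, "claw": 1}, {"x": -0.09, "y": 0, "z": 0, "ax": 0, "ay": 0, "az": 0, "claw": 1}, {"x": -0.12, "y": 0, "z": 0, "ax": 0, "ay": 0, "az": 0, "claw": 1}, {"x": -0.14, "y": 0, "z": 0, "ax": 0, "ay": 0, "az": 0, "claw": 1}]' --force 30

```text
time: 10.2
tool_pos: [0.4895, -0.1163, 0.0405]
eef_rot: [180.0, 0.0, 90.0]
wrist_force: [0.1, 0.2, -0.5]
width: 0.0081
finger_force: 51.0
```

Call:
send_rows --increments '[{"x": -0.005, "y": 0, "z": 0, "ax": 0, "ay": 0, "az": 0, "claw": 1}, {"x": -0.01, "y": 0, "z": 0, "ax": 0, "ay": 0, "az": 0, "claw": 1}, {"x": -0.015, "y": 0, "z": 0, "ax": 0, "ay": 0, "az": 0, "claw": 1}, {"x": -0.02, "y": 0, "z": 0, "ax": 0, "ay": 0, "az": 0, "claw": 1}, {"x": -0.025, "y": 0, "z": 0, "ax": 0, "ay": 0, "az": 0, "claw": 1}]'

```text
time: 10.62
tool_pos: [0.4896, -0.1219, 0.0404]
eef_rot: [-180.0, -0.0, 90.1]
wrist_force: [-0.2, 0.9, -0.7]
width: 0.0083
finger_force: 51.0
```

Call:
send_rows --increments '[{"x": -0.004, "y": 0, "z": 0, "ax": 0, "ay": 0, "az": 0, "claw": 1}, {"x": -0.008, "y": 0, "z": 0, "ax": 0, "ay": 0, "az": 0, "claw": 1}, {"x": -0.012, "y": 0, "z": 0, "ax": 0, "ay": 0, "az": 0, "claw": 1}, {"x": -0.016, "y": 0, "z": 0, "ax": 0, "ay": 0, "az": 0, "claw": 1}, {"x": -0.016, "y": 0, "z": 0, "ax": 0, "ay": 0, "az": 0, "claw": 1}]'

```text
time: 11.03
tool_pos: [0.4896, -0.1272, 0.0404]
eef_rot: [-180.0, 0.0, 90.0]
wrist_force: [-0.3, -0.7, -0.3]
width: 0.0079
finger_force: 51.0
```

Call:
send_rows --increments '[{"x": -0.003, "y": 0, "z": 0, "ax": 0, "ay": 0, "az": 0, "claw": 1}, {"x": -0.006, "y": 0, "z": 0, "ax": 0, "ay": 0, "az": 0, "claw": 1}, {"x": -0.01, "y": 0, "z": 0, "ax": 0, "ay": 0, "az": 0, "claw": 1}, {"x": -0.01, "y": 0, "z": 0, "ax": 0, "ay": 0, "az": 0, "claw": 1}, {"x": -0.01, "y": 0, "z": 0, "ax": 0, "ay": 0, "az": 0, "claw": 1}]'

```text
time: 11.45
tool_pos: [0.4896, -0.1301, 0.0404]
eef_rot: [-180.0, 0.0, 90.0]
wrist_force: [-0.3, -0.7, -0.6]
width: 0.0079
finger_force: 51.0
```

Call:
send_rows --increments '[{"x": -0.003, "y": 0, "z": 0, "ax": 0, "ay": 0, "az": 0, "claw": 1}, {"x": -0.006, "y": 0, "z": 0, "ax": 0, "ay": 0, "az": 0, "claw": 1}, {"x": -0.01, "y": 0, "z": 0, "ax": 0, "ay": 0, "az": 0, "claw": 1}, {"x": -0.01, "y": 0, "z": 0, "ax": 0, "ay": 0, "az": 0, "claw": 1}, {"x": -0.01, "y": 0, "z": 0, "ax": 0, "ay": 0, "az": 0, "claw": 1}]'

```text
time: 11.87
tool_pos: [0.4896, -0.1325, 0.0404]
eef_rot: [-180.0, -0.0, 90.1]
wrist_force: [-0.6, 3.6, -0.5]
width: 0.0082
finger_force: 51.1
```

Call:
send_rows --increments '[{"x": -0.003, "y": 0, "z": 0, "ax": 0, "ay": 0, "az": 0, "claw": 1}, {"x": -0.005, "y": 0, "z": 0, "ax": 0, "ay": 0, "az": 0, "claw": 1}, {"x": -0.005, "y": 0, "z": 0, "ax": 0, "ay": 0, "az": 0, "claw": 1}, {"x": -0.005, "y": 0, "z": 0, "ax": 0, "ay": 0, "az": 0, "claw": 1}, {"x": -0.005, "y": 0, "z": 0, "ax": 0, "ay": 0, "az": 0, "claw": 1}]'

```text
time: 12.28
tool_pos: [0.4896, -0.1326, 0.0403]
eef_rot: [-180.0, -0.1, 90.1]
wrist_force: [-1.4, 8.6, 0.4]
width: 0.0082
finger_force: 51.1
```

Call:
send_rows --increments '[{"x": 0, "y": 0, "z": 0, "ax": 0, "ay": 0, "az": 0, "claw": 0.7}, {"x": 0, "y": 0, "z": 0, "ax": 0, "ay": 0, "az": 0, "claw": 0.5}, {"x": 0, "y": 0, "z": 0, "ax": 0, "ay": 0, "az": 0, "claw": 0.2}, {"x": 0, "y": 0, "z": 0, "ax": 0, "ay": 0, "az": 0, "claw": 0}, {"x": 0, "y": 0, "z": 0, "ax": 0, "ay": 0, "az": 0, "claw": -0.2}]'

```text
time: 12.7
tool_pos: [0.4897, -0.1349, 0.0405]
eef_rot: [180.0, 0.0, 90.0]
wrist_force: [-0.3, -0.4, 0.5]
width: 0.0509
finger_force: 0.0
```

Call:
send_rows --increments '[{"x": 0, "y": 0, "z": -0.06, "ax": 0, "ay": 0, "az": 0, "claw": -0.2}, {"x": 0, "y": 0, "z": -0.16, "ax": 0, "ay": 0, "az": 0, "claw": -0.4}, {"x": 0, "y": 0, "z": -0.28, "ax": 0, "ay": 0, "az": 0, "claw": -0.6}, {"x": 0, "y": 0, "z": -0.4, "ax": 0, "ay": 0, "az": 0, "claw": -1}, {"x": 0, "y": 0, "z": -0.5, "ax": 0, "ay": 0, "az": 0, "claw": -1}]'

```text
time: 13.12
tool_pos: [0.4897, -0.1352, 0.1928]
eef_rot: [179.9, 0.0, 90.0]
wrist_force: [1.2, -0.6, 0.5]
width: 0.0854
finger_force: 0.0
```

```bash
python3 - <<'E'
from h import *
plan([.488,-.216,.19],90)
for c in ("scene","top","wrist"):
    r.read_camera(c)
    for q in ["pen_end_b","pen","thimble_top"]: print(c,q,[(x["centre"],x["conf"]) for x in r.pinpoint(c,q)[:2]])
s=r.read_state();print(s["joint_positions"])
E
```

```text
t 13.12 xyz [-0.269 -0.006  0.009] a [ 0.001  0.    -0.   ] j7 14.1 tcp [ 0.4897 -0.1352  0.1928] [179.9   0.   90. ]
scene pen_end_b [([0.4898, -0.1215, 0.0365], 0.65)]
scene pen [([0.49, -0.1852, 0.0313], 0.46)]
scene thimble_top [([0.4866, -0.2176, 0.122], 0.77), ([0.4912, -0.22, -0.0019], 0.25)]
top pen_end_b [([0.4879, -0.1205, 0.0343], 0.46)]
top pen []
top thimble_top [([0.4291, 0.3994, 0.0034], 0.17)]
wrist pen_end_b [([0.488, -0.1171, 0.038], 0.73)]
wrist pen [([0.4923, -0.1869, 0.0323], 0.79)]
wrist thimble_top [([0.4843, -0.2164, 0.1232], 0.94)]
[-33.5015682    4.37533353  46.51835443 109.08955125  -3.38031406
  67.99123474  14.24642431]
```

Call:
send_rows --increments '[{"x": -0.06, "y": -0.006, "z": 0, "ax": 0, "ay": 0, "az": -0.11, "claw": -1}, {"x": -0.12, "y": -0.006, "z": 0, "ax": 0, "ay": 0, "az": -0.22, "claw": -1}, {"x": -0.18, "y": -0.006, "z": 0, "ax": 0, "ay": 0, "az": -0.33, "claw": -1}, {"x": -0.24, "y": -0.006, "z": 0, "ax": 0, "ay": 0, "az": -0.44, "claw": -1}, {"x": -0.271, "y": -0.006, "z": 0, "ax": 0, "ay": 0, "az": -0.55, "claw": -1}]'

```text
time: 14.13
tool_pos: [0.4875, -0.218, 0.1903]
eef_rot: [-179.9, 0.0, 123.3]
wrist_force: [0.1, -0.1, -0.2]
width: 0.0857
finger_force: 0.0
```

```bash
python3 - <<'E'
from h import *
r.read_camera("top");r.read_camera("top");r.read_camera("top")
plan([.4878,-.2168,.19],90)
print(r.read_state()["joint_positions"])
E
```

```text
t 14.28 xyz [-0.002 -0.     0.   ] a [-0.001  0.     0.546] j7 58.8 tcp [ 0.4876 -0.2163  0.1901] [-180.    -0.   122.8]
[-23.77201758   8.8456716   47.59157702 105.81833682  -6.97679023
  68.36875706  58.83550662]
```

Call:
send_rows --increments '[{"x": 0, "y": 0, "z": 0, "ax": 0, "ay": 0, "az": -0.11, "claw": -1}, {"x": 0, "y": 0, "z": 0, "ax": 0, "ay": 0, "az": -0.22, "claw": -1}, {"x": 0, "y": 0, "z": 0, "ax": 0, "ay": 0, "az": -0.33, "claw": -1}, {"x": 0, "y": 0, "z": 0, "ax": 0, "ay": 0, "az": -0.44, "claw": -1}, {"x": 0, "y": 0, "z": 0, "ax": 0, "ay": 0, "az": -0.55, "claw": -1}]'

```text
time: 14.7
tool_pos: [0.4881, -0.2143, 0.1902]
eef_rot: [180.0, -0.0, 156.2]
wrist_force: [-0.7, -0.1, -0.6]
width: 0.0853
finger_force: 0.0
```

Call:
send_rows --increments '[{"x": 0, "y": 0, "z": 0, "ax": 0, "ay": 0, "az": -0.11, "claw": -1}, {"x": 0, "y": 0, "z": 0, "ax": 0, "ay": 0, "az": -0.22, "claw": -1}, {"x": 0, "y": 0, "z": 0, "ax": 0, "ay": 0, "az": -0.33, "claw": -1}, {"x": 0, "y": 0, "z": 0, "ax": 0, "ay": 0, "az": -0.44, "claw": -1}, {"x": 0, "y": 0, "z": 0, "ax": 0, "ay": 0, "az": -0.55, "claw": -1}]'

```text
time: 15.12
tool_pos: [0.4881, -0.2143, 0.1903]
eef_rot: [180.0, -0.0, -170.8]
wrist_force: [0.2, 0.1, 0.1]
width: 0.0849
finger_force: 0.0
```

Call:
send_rows --increments '[{"x": 0, "y": 0, "z": 0, "ax": 0, "ay": 0, "az": -0.1, "claw": -1}, {"x": 0, "y": 0, "z": 0, "ax": 0, "ay": 0, "az": -0.2, "claw": -1}, {"x": 0, "y": 0, "z": 0, "ax": 0, "ay": 0, "az": -0.3, "claw": -1}, {"x": 0, "y": 0, "z": 0, "ax": 0, "ay": 0, "az": -0.3, "claw": -1}, {"x": 0, "y": 0, "z": 0, "ax": 0, "ay": 0, "az": -0.3, "claw": -1}]'

```text
time: 15.53
tool_pos: [0.4881, -0.2148, 0.1903]
eef_rot: [180.0, -0.0, -153.2]
wrist_force: [-0.2, 0.3, 0.0]
width: 0.0854
finger_force: 0.0
```

```bash
python3 - <<'E'
from h import *
import cv2
c=r.get_calibration("wrist");s=r.read_state();im,d=r.read_camera("wrist")
cv2.imwrite("pics/w6.png",im[:,:,::-1])
K,R,t=c["mtx"],c["R"],c["t"]
v,u=np.mgrid[0:384,0:512]
P=np.stack([(u-K[0,2])/K[0,0]*d,(v-K[1,2])/K[1,1]*d,d],-1).reshape(-1,3);P=(P-t)@R
m=(abs(P[:,2]-.1215)<.006)&(abs(P[:,0]-.488)<.03)&(abs(P[:,1]+.217)<.03)&(d.ravel()>0)
Q=P[m];print(m.sum(),Q.mean(0),(Q.min(0)+Q.max(0))/2,np.ptp(Q,0))
plan([.4878,-.2168,.103],180)
print(r.read_state()["joint_positions"],[(x["centre"],x["conf"]) for x in r.pinpoint("wrist","thimble_top")[:1]])
E
```

```text
1577 [ 0.48614382 -0.21785113  0.12091299] [ 0.48708498 -0.21776845  0.11968298] [0.03166384 0.03164947 0.00834208]
t 15.58 xyz [ 0.003 -0.005  0.291] a [ 0.    -0.     0.446] j7 141.0 tcp [ 0.488  -0.215   0.1904] [ 180.    -0.  -153.2]
[-16.30008083   7.96919295  38.83883839 105.55862773  -5.37866341
  68.31889517 141.02475575] [([0.4868, -0.2162, 0.1272], 0.92)]
```

```bash
python3 -c "
from h import *
plan([.4872,-.2173,.103],-153.2)"
```

```text
t 15.63 xyz [ 0.006 -0.005  0.291] a [ 0. -0.  0.] j7 141.1 tcp [ 0.488  -0.2152  0.1904] [ 180.    -0.  -153.2]
```

Call:
send_rows --increments '[{"x": 0.006, "y": -0.005, "z": 0.08, "ax": 0, "ay": 0, "az": 0, "claw": -1}, {"x": 0.006, "y": -0.005, "z": 0.16, "ax": 0, "ay": 0, "az": 0, "claw": -1}, {"x": 0.006, "y": -0.005, "z": 0.24, "ax": 0, "ay": 0, "az": 0, "claw": -0.6}, {"x": 0.006, "y": -0.005, "z": 0.285, "ax": 0, "ay": 0, "az": 0, "claw": -0.3}, {"x": 0.006, "y": -0.005, "z": 0.285, "ax": 0, "ay": 0, "az": 0, "claw": -0.1}]'

```text
time: 16.05
tool_pos: [0.4852, -0.2169, 0.1021]
eef_rot: [179.8, -0.2, -153.1]
wrist_force: [0.3, 0.5, -0.4]
width: 0.0514
finger_force: 0.0
```

Call:
send_rows --increments '[{"x": 0, "y": 0, "z": 0, "ax": 0, "ay": 0, "az": 0, "claw": 0.1}, {"x": 0, "y": 0, "z": 0, "ax": 0, "ay": 0, "az": 0, "claw": 0.3}, {"x": 0, "y": 0, "z": 0, "ax": 0, "ay": 0, "az": 0, "claw": 0.6}, {"x": 0, "y": 0, "z": 0, "ax": 0, "ay": 0, "az": 0, "claw": 1}, {"x": 0, "y": 0, "z": 0, "ax": 0, "ay": 0, "az": 0, "claw": 1}]' --force 45

```text
time: 16.47
tool_pos: [0.4871, -0.2175, 0.106]
eef_rot: [180.0, 0.0, -153.0]
wrist_force: [-4.5, 3.9, 3.9]
width: 0.0301
finger_force: 44.9
```

```bash
python3 - <<'E'
from h import *
r.read_camera("top")
plan([.4872,-.2173,.103],-153.2);s=r.read_state();print(s["wrist_force"],s["wrist_torque"],s["width"],s["finger_force"])
E
```

```text
t 16.52 xyz [-0.    0.    0.01] a [0.001 0.001 0.004] j7 145.5 tcp [ 0.4871 -0.2175  0.106 ] [ 180.    0. -153.]
[-4.5727496   3.42930493  5.62651794] [ 0.68466204  0.94311033 -0.01091307] 0.03029557695436015 44.89633424556814
```

Call:
send_rows --increments '[{"x": 0, "y": 0, "z": 0, "ax": 0, "ay": 0, "az": 0.06, "claw": 1}, {"x": 0, "y": 0, "z": 0, "ax": 0, "ay": 0, "az": 0.12, "claw": 1}, {"x": 0, "y": 0, "z": 0, "ax": 0, "ay": 0, "az": 0.18, "claw": 1}, {"x": 0, "y": 0, "z": 0, "ax": 0, "ay": 0, "az": 0.24, "claw": 1}, {"x": 0, "y": 0, "z": 0, "ax": 0, "ay": 0, "az": 0.3, "claw": 1}]'

```text
time: 16.93
tool_pos: [0.4871, -0.2174, 0.106]
eef_rot: [179.9, 0.0, -171.1]
wrist_force: [-5.3, 2.8, 5.2]
width: 0.0295
finger_force: 44.9
```

```bash
cat > q.py <<'E'
from h import *
s=r.read_state();print(round(s["time"],2),"F",s["wrist_force"].round(1),"M",s["wrist_torque"].round(3),"yaw",s["eef_rot"].round(1),s["tool_pos"].round(4),"j7",s["joint_positions"][6].round(1),s["joint_efforts"][6].round(3),s["width"].round(4))
E
python3 q.py; python3 -c "
from h import *
for q in ('thimble_top',):
    r.read_camera('scene');print(r.pinpoint('scene',q)[:1])"; python3 q.py
```

```text
[{'centre': [0.4857, -0.2235, 0.1193], 'conf': 0.62}]Traceback (most recent call last):
  File "q.py", line 2, in <module>
    s=r.read_state();print(round(s["time"],2),"F",s["wrist_force"].round(1),"M",s["wrist_torque"].round(3),"yaw",s["eef_rot"].round(1),s["tool_pos"].round(4),"j7",s["joint_positions"][6].round(1),s["joint_efforts"][6].round(3),s["width"].round(4))
                                                                                                                                                                                                                                   ^^^^^^^^^^^^^^^^
AttributeError: 'float' object has no attribute 'round'
Traceback (most recent call last):
  File "q.py", line 2, in <module>
    s=r.read_state();print(round(s["time"],2),"F",s["wrist_force"].round(1),"M",s["wrist_torque"].round(3),"yaw",s["eef_rot"].round(1),s["tool_pos"].round(4),"j7",s["joint_positions"][6].round(1),s["joint_efforts"][6].round(3),s["width"].round(4))
                                                                                                                                                                                                                                   ^^^^^^^^^^^^^^^^
AttributeError: 'float' object has no attribute 'round'
```

Call:
send_rows --increments '[{"x": 0, "y": 0, "z": 0, "ax": 0, "ay": 0, "az": 0.06, "claw": 1}, {"x": 0, "y": 0, "z": 0, "ax": 0, "ay": 0, "az": 0.12, "claw": 1}, {"x": 0, "y": 0, "z": 0, "ax": 0, "ay": 0, "az": 0.18, "claw": 1}, {"x": 0, "y": 0, "z": 0, "ax": 0, "ay": 0, "az": 0.24, "claw": 1}, {"x": 0, "y": 0, "z": 0, "ax": 0, "ay": 0, "az": 0.3, "claw": 1}]'

```text
time: 17.45
tool_pos: [0.487, -0.2174, 0.106]
eef_rot: [179.9, 0.0, 170.9]
wrist_force: [-5.0, 3.5, 4.4]
width: 0.0304
finger_force: 45.0
```

```bash
sed -i 's/s\["width"\].round(4)/s["width"]/' q.py; python3 q.py
```

```text
17.45 F [-5.   3.5  4.4] M [0.755 1.19  0.138] yaw [179.9   0.  170.9] [ 0.487  -0.2174  0.106 ] j7 111.3 1.33 0.030404130550901146
```

Call:
send_rows --increments '[{"x": 0, "y": 0, "z": 0, "ax": 0, "ay": 0, "az": 0.08, "claw": 1}, {"x": 0, "y": 0, "z": 0, "ax": 0, "ay": 0, "az": 0.16, "claw": 1}, {"x": 0, "y": 0, "z": 0, "ax": 0, "ay": 0, "az": 0.24, "claw": 1}, {"x": 0, "y": 0, "z": 0, "ax": 0, "ay": 0, "az": 0.32, "claw": 1}, {"x": 0, "y": 0, "z": 0, "ax": 0, "ay": 0, "az": 0.4, "claw": 1}]'

```text
time: 17.87
tool_pos: [0.487, -0.2173, 0.106]
eef_rot: [179.9, -0.0, 146.8]
wrist_force: [-5.6, 4.4, 5.7]
width: 0.0302
finger_force: 45.0
```

```bash
python3 q.py
```

```text
17.87 F [-5.6  4.4  5.7] M [0.851 1.256 0.104] yaw [179.9  -0.  146.8] [ 0.487  -0.2173  0.106 ] j7 88.8 1.794 0.03019367417452924
```

Call:
send_rows --increments '[{"x": 0, "y": 0, "z": 0, "ax": 0, "ay": 0, "az": 0.08, "claw": 1}, {"x": 0, "y": 0, "z": 0, "ax": 0, "ay": 0, "az": 0.16, "claw": 1}, {"x": 0, "y": 0, "z": 0, "ax": 0, "ay": 0, "az": 0.24, "claw": 1}, {"x": 0, "y": 0, "z": 0, "ax": 0, "ay": 0, "az": 0.32, "claw": 1}, {"x": 0, "y": 0, "z": 0, "ax": 0, "ay": 0, "az": 0.4, "claw": 1}]'

```text
time: 18.28
tool_pos: [0.487, -0.2172, 0.106]
eef_rot: [179.9, -0.1, 122.8]
wrist_force: [-5.4, 6.1, 7.1]
width: 0.0303
finger_force: 45.0
```

```bash
python3 q.py
```

```text
18.28 F [-5.4  6.1  7.1] M [0.891 1.368 0.194] yaw [ 1.799e+02 -1.000e-01  1.228e+02] [ 0.487  -0.2172  0.106 ] j7 66.8 1.753 0.030319602330549218
```

```bash
cat >> q.py <<'E'
M=[s["wrist_torque"][2]]
for i in range(4):
    r.read_camera("top");M.append(r.read_state()["wrist_torque"][2])
print(np.round(M,3),np.mean(M).round(3))
E
python3 q.py
```

```text
18.28 F [-5.4  6.1  7.1] M [0.891 1.368 0.194] yaw [ 1.799e+02 -1.000e-01  1.228e+02] [ 0.487  -0.2172  0.106 ] j7 66.8 1.753 0.030319602330549218
[ 0.194 -0.004 -0.111 -0.153 -0.155] -0.046
```

Call:
send_rows --increments '[{"x": 0, "y": 0, "z": 0, "ax": 0, "ay": 0, "az": 0.08, "claw": 1}, {"x": 0, "y": 0, "z": 0, "ax": 0, "ay": 0, "az": 0.16, "claw": 1}, {"x": 0, "y": 0, "z": 0, "ax": 0, "ay": 0, "az": 0.24, "claw": 1}, {"x": 0, "y": 0, "z": 0, "ax": 0, "ay": 0, "az": 0.32, "claw": 1}, {"x": 0, "y": 0, "z": 0, "ax": 0, "ay": 0, "az": 0.4, "claw": 1}]'

```text
time: 18.9
tool_pos: [0.4871, -0.2171, 0.106]
eef_rot: [180.0, -0.1, 98.8]
wrist_force: [-5.6, 6.0, 7.2]
width: 0.0298
finger_force: 45.1
```

```bash
sed -i '/^M=/,$d' q.py; python3 q.py
```

```text
18.9 F [-5.6  6.   7.2] M [0.997 1.406 0.182] yaw [ 1.80e+02 -1.00e-01  9.88e+01] [ 0.4871 -0.2171  0.106 ] j7 45.4 1.696 0.029829684561935563
```

Call:
send_rows --increments '[{"x": 0, "y": 0, "z": 0, "ax": 0, "ay": 0, "az": 0.08, "claw": 1}, {"x": 0, "y": 0, "z": 0, "ax": 0, "ay": 0, "az": 0.16, "claw": 1}, {"x": 0, "y": 0, "z": 0, "ax": 0, "ay": 0, "az": 0.24, "claw": 1}, {"x": 0, "y": 0, "z": 0, "ax": 0, "ay": 0, "az": 0.32, "claw": 1}, {"x": 0, "y": 0, "z": 0, "ax": 0, "ay": 0, "az": 0.4, "claw": 1}]'

```text
time: 19.32
tool_pos: [0.4872, -0.217, 0.106]
eef_rot: [-180.0, -0.1, 74.8]
wrist_force: [-5.5, 4.2, 7.1]
width: 0.0303
finger_force: 45.1
```

```bash
python3 q.py
```

```text
19.32 F [-5.5  4.2  7.1] M [1.117 1.331 0.188] yaw [-1.80e+02 -1.00e-01  7.48e+01] [ 0.4872 -0.217   0.106 ] j7 24.7 1.626 0.030294090452614466
```

Call:
send_rows --increments '[{"x": 0, "y": 0, "z": 0, "ax": 0, "ay": 0, "az": 0.08, "claw": 1}, {"x": 0, "y": 0, "z": 0, "ax": 0, "ay": 0, "az": 0.16, "claw": 1}, {"x": 0, "y": 0, "z": 0, "ax": 0, "ay": 0, "az": 0.24, "claw": 1}, {"x": 0, "y": 0, "z": 0, "ax": 0, "ay": 0, "az": 0.32, "claw": 1}, {"x": 0, "y": 0, "z": 0, "ax": 0, "ay": 0, "az": 0.4, "claw": 1}]'

```text
time: 19.73
tool_pos: [0.4873, -0.217, 0.106]
eef_rot: [-179.9, -0.1, 50.8]
wrist_force: [-4.3, 4.5, 8.3]
width: 0.0306
finger_force: 45.2
```

```bash
python3 q.py
```

```text
19.73 F [-4.3  4.5  8.3] M [1.135 1.239 0.137] yaw [-1.799e+02 -1.000e-01  5.080e+01] [ 0.4873 -0.217   0.106 ] j7 4.7 1.563 0.030552669767753383
```

Call:
send_rows --increments '[{"x": 0, "y": 0, "z": 0, "ax": 0, "ay": 0, "az": 0.08, "claw": 1}, {"x": 0, "y": 0, "z": 0, "ax": 0, "ay": 0, "az": 0.16, "claw": 1}, {"x": 0, "y": 0, "z": 0, "ax": 0, "ay": 0, "az": 0.24, "claw": 1}, {"x": 0, "y": 0, "z": 0, "ax": 0, "ay": 0, "az": 0.32, "claw": 1}, {"x": 0, "y": 0, "z": 0, "ax": 0, "ay": 0, "az": 0.4, "claw": 1}]'

```text
time: 20.15
tool_pos: [0.4874, -0.217, 0.106]
eef_rot: [-179.9, -0.1, 26.8]
wrist_force: [-4.8, 4.7, 7.2]
width: 0.0302
finger_force: 45.2
```

```bash
python3 q.py
```

```text
20.15 F [-4.8  4.7  7.2] M [1.219 1.133 0.154] yaw [-1.799e+02 -1.000e-01  2.680e+01] [ 0.4874 -0.217   0.106 ] j7 -15.1 1.684 0.030216813987660854
```

Call:
send_rows --increments '[{"x": 0, "y": 0, "z": 0, "ax": 0, "ay": 0, "az": 0.08, "claw": 1}, {"x": 0, "y": 0, "z": 0, "ax": 0, "ay": 0, "az": 0.16, "claw": 1}, {"x": 0, "y": 0, "z": 0, "ax": 0, "ay": 0, "az": 0.24, "claw": 1}, {"x": 0, "y": 0, "z": 0, "ax": 0, "ay": 0, "az": 0.32, "claw": 1}, {"x": 0, "y": 0, "z": 0, "ax": 0, "ay": 0, "az": 0.4, "claw": 1}]'

```text
time: 20.57
tool_pos: [0.4875, -0.2171, 0.106]
eef_rot: [-179.9, -0.0, 2.8]
wrist_force: [-4.1, 4.4, 7.8]
width: 0.03
finger_force: 45.2
```

```bash
python3 q.py
```

```text
20.57 F [-4.1  4.4  7.8] M [1.133 0.987 0.138] yaw [-179.9   -0.     2.8] [ 0.4875 -0.2171  0.106 ] j7 -36.8 1.851 0.02997974042401775
```

Call:
send_rows --increments '[{"x": 0, "y": 0, "z": 0, "ax": 0, "ay": 0, "az": 0.08, "claw": 1}, {"x": 0, "y": 0, "z": 0, "ax": 0, "ay": 0, "az": 0.16, "claw": 1}, {"x": 0, "y": 0, "z": 0, "ax": 0, "ay": 0, "az": 0.24, "claw": 1}, {"x": 0, "y": 0, "z": 0, "ax": 0, "ay": 0, "az": 0.32, "claw": 1}, {"x": 0, "y": 0, "z": 0, "ax": 0, "ay": 0, "az": 0.4, "claw": 1}]'

```text
time: 20.98
tool_pos: [0.4875, -0.2173, 0.106]
eef_rot: [-179.9, -0.0, -21.2]
wrist_force: [-4.8, 3.6, 7.1]
width: 0.0305
finger_force: 45.1
```

```bash
python3 q.py
```

```text
20.98 F [-4.8  3.6  7.1] M [1.008 0.867 0.205] yaw [-179.9   -0.   -21.2] [ 0.4875 -0.2173  0.106 ] j7 -59.9 1.88 0.030484875268006063
```

Call:
send_rows --increments '[{"x": 0, "y": 0, "z": 0, "ax": 0, "ay": 0, "az": 0.04, "claw": 1}, {"x": 0, "y": 0, "z": 0, "ax": 0, "ay": 0, "az": 0.08, "claw": 1}, {"x": 0, "y": 0, "z": 0, "ax": 0, "ay": 0, "az": 0.12, "claw": 1}, {"x": 0, "y": 0, "z": 0, "ax": 0, "ay": 0, "az": 0.16, "claw": 1}, {"x": 0, "y": 0, "z": 0, "ax": 0, "ay": 0, "az": 0.2, "claw": 1}]'

```text
time: 21.4
tool_pos: [0.4875, -0.2173, 0.106]
eef_rot: [-179.9, 0.0, -33.0]
wrist_force: [-3.4, 3.5, 6.9]
width: 0.0298
finger_force: 45.1
```

```bash
python3 q.py
```

```text
21.4 F [-3.4  3.5  6.9] M [0.888 0.812 0.311] yaw [-179.9    0.   -33. ] [ 0.4875 -0.2173  0.106 ] j7 -71.5 0.757 0.029768258712193362
```

Call:
send_rows --increments '[{"x": 0, "y": 0, "z": 0, "ax": 0, "ay": 0, "az": 0.04, "claw": 1}, {"x": 0, "y": 0, "z": 0, "ax": 0, "ay": 0, "az": 0.08, "claw": 1}, {"x": 0, "y": 0, "z": 0, "ax": 0, "ay": 0, "az": 0.12, "claw": 1}, {"x": 0, "y": 0, "z": 0, "ax": 0, "ay": 0, "az": 0.16, "claw": 1}, {"x": 0, "y": 0, "z": 0, "ax": 0, "ay": 0, "az": 0.2, "claw": 1}]'

```text
time: 21.82
tool_pos: [0.4875, -0.2174, 0.106]
eef_rot: [-179.9, 0.0, -45.0]
wrist_force: [-3.2, 3.6, 6.6]
width: 0.0295
finger_force: 45.1
```

```bash
python3 q.py
```

```text
21.82 F [-3.2  3.6  6.6] M [0.802 0.816 0.287] yaw [-179.9    0.   -45. ] [ 0.4875 -0.2174  0.106 ] j7 -83.3 0.761 0.029521893978900354
```

The torque holds at about 0.29 N m over two steps, so the clutch is slipping. I release now, turning slightly forward to avoid backing the thimble off.

Call:
send_rows --increments '[{"x": 0, "y": 0, "z": 0, "ax": 0, "ay": 0, "az": 0.04, "claw": 0}, {"x": 0, "y": 0, "z": 0, "ax": 0, "ay": 0, "az": 0.06, "claw": -0.5}, {"x": 0, "y": 0, "z": 0, "ax": 0, "ay": 0, "az": 0.06, "claw": -1}, {"x": 0, "y": 0, "z": 0, "ax": 0, "ay": 0, "az": 0.06, "claw": -1}, {"x": 0, "y": 0, "z": 0, "ax": 0, "ay": 0, "az": 0.06, "claw": -1}]'

```text
time: 22.23
tool_pos: [0.4873, -0.218, 0.1052]
eef_rot: [-180.0, -0.0, -48.5]
wrist_force: [-1.2, 0.6, 0.4]
width: 0.0852
finger_force: 0.0
```

Call:
send_rows --increments '[{"x": 0, "y": 0, "z": -0.06, "ax": 0, "ay": 0, "az": 0, "claw": -1}, {"x": 0, "y": 0, "z": -0.15, "ax": 0, "ay": 0, "az": 0, "claw": -1}, {"x": 0, "y": 0, "z": -0.25, "ax": 0, "ay": 0, "az": 0, "claw": -1}, {"x": 0, "y": 0, "z": -0.35, "ax": 0, "ay": 0, "az": 0, "claw": -1}, {"x": 0, "y": 0, "z": -0.45, "ax": 0, "ay": 0, "az": 0, "claw": -1}]'

```text
time: 22.65
tool_pos: [0.4866, -0.2185, 0.2414]
eef_rot: [180.0, -0.0, -48.6]
wrist_force: [1.1, 0.5, -0.3]
width: 0.0855
finger_force: 0.0
```

```bash
python3 - <<'E'
from h import *
import cv2
im,d=r.read_camera("scene");cv2.imwrite("pics/s7.png",cv2.resize(im[180:340,230:430,::-1],None,fx=4,fy=3.75,interpolation=cv2.INTER_CUBIC))
for c in("scene","top"):
    r.read_camera(c)
    for q in ["pen_end_b","stamp_red","stamp_blue","tape_roll","eraser","stapler"]: print(c,q,[(x["centre"],x["conf"]) for x in r.pinpoint(c,q)[:1]])
E
```

```text
scene pen_end_b [([0.4909, -0.2365, 0.0357], 0.7)]
scene stamp_red [([0.6623, 0.0807, 0.0013], 0.62)]
scene stamp_blue [([0.6197, 0.3647, 0.0027], 0.74)]
scene tape_roll [([0.4325, 0.3951, -0.0011], 0.82)]
scene eraser [([0.5345, 0.3747, 0.0004], 0.7)]
scene stapler [([0.6766, 0.1987, -0.002], 0.83)]
top pen_end_b []
top stamp_red [([0.6604, 0.0847, -0.0058], 0.44)]
top stamp_blue [([0.6209, 0.3641, -0.0008], 0.64)]
top tape_roll [([0.4896, -0.1188, 0.0351], 0.74)]
top eraser [([0.4839, -0.2204, 0.0039], 0.67)]
top stapler [([0.6735, 0.1998, -0.0043], 0.93)]
```

View pics/s7.png

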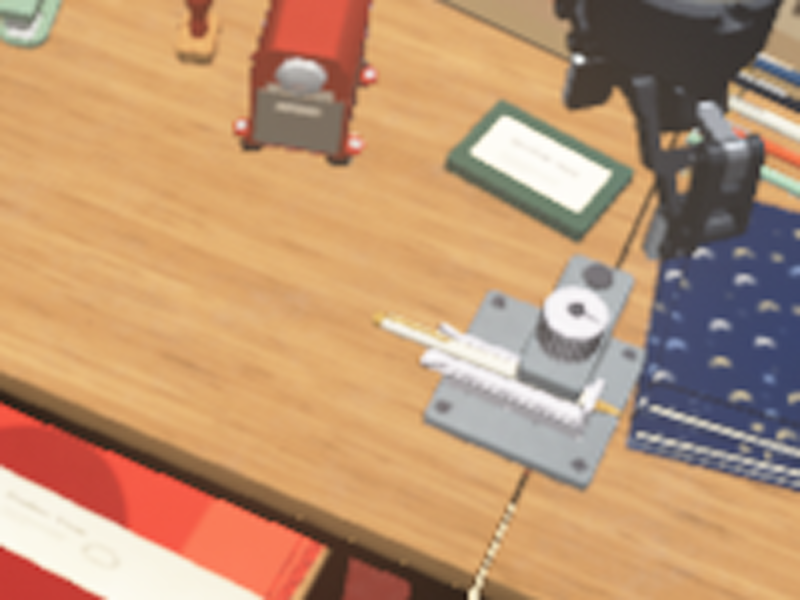

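The pen lies straight in the channel, its back end at (380,320) and its nib showing through the stop at (607,407). The barrel is against the stop, and the gripper is clear. The bystanders haven't moved beyond the detector's error, so I'm handing it in.

```bash
python3 -c "
from station import r
print(r.sign_off())"
```

```text
the job is handed in; nothing more can be done
None
```

The pen lies in the channel against the end stop, and the thimble was turned until its clutch slipped (about 0.29 N m, no more than about 30° of slip); I released it and handed the job in at about 23 s, with no verdict returned.

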